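# Close up the parts chest before grinding

## Robot

A 6-joint arm with a two-finger parallel gripper is mounted at the origin on the work surface. World frame = base frame: x ahead of the robot, y to its left, z up, the work surface at z = 0. Lengths are in m, angles in rad, forces in N, time in s.
With the tool pointing down it reaches from about 0.375 to 0.925 m from the base axis. Payload 5.7 kg.
Tool frame: the origin (TCP) lies midway between the tips of the shut fingers; the grasp point (between the pads) lies 19 mm behind it; z points along the fingers, x is the direction in which the jaws open and shut, and the axes are right-handed (so a half turn about z gives the same grasp; the last joint's range is limited). The gripper opens to 88 mm and grips with 3 to 60 N. Pads are 20 mm wide; open, the fingers measure 115 mm over their backs; the gripper's body (75 mm by 178 mm) begins 61 mm behind the grasp point.
Start: joints at [-1.324, 0.359, 1.51, -0, 1.272, -0.115], TCP at [0.212, -0.561, 0.223] pointing down, gripper open.
Joint ranges: [-2.97, 2.97], [-1.01, 2.36], [0.21, 2.38], [-0.96, 4.11], [0.2, 2.71], [-2.98, 2.98]. Speed limits (rad/s): [2.39, 2.39, 3.14, 3.14, 3.14, 3.14].

## Interface

Orientations are given as a unit quaternion [x, y, z, w].
In Python, from bench import move_ptp, servo_line, goto_joints, move_gripper, sleep, inverse_kinematics, capture, PlanningError, close_job, spot_in, silhouettes, current_clock, current_joint_pos, current_qvel, current_joint_torque, current_position, current_orientation, current_force, current_torque, current_finger_gap gives the robot as it stands. Calls block until the motion is done:
- move_ptp(position, orientation): joint-space move of the TCP to a pose.
- servo_line(position, orientation=None, rate=0.15, contact_N=None): straight line of the TCP; orientation=None keeps the orientation; rate is the mean speed in m/s. With contact_N (N) it stops when the force on the tool has changed by that much, and returns True; else False.
- goto_joints(angles): joint-space move.
- move_gripper(opening): finger opening in m; the grip force is fixed at half the most; returns when the fingers have stopped.
- sleep(seconds).
- inverse_kinematics(position, orientation): joint angles nearest the present ones, or None.
- capture(name): name is "scene" or "top" or "wrist"; returns a dict with "image" (480x640x3 uint8, blue, green, red), "range_z" (480x640 float32, m along the optical axis (not along the pixel's ray), 0 where there is no reading), "intrinsics" (3x3 intrinsics, pixels), "R" (3x3) and "t" (3): a world point X has camera coordinates R X + t. Camera axes: x right, y down, z forward; pixel columns grow to the right and rows downward; lengths in m; the calibration is good to about 2 mm. A picture is of the moment at which its call begins.
A pose or a line that the arm cannot do raises PlanningError and nothing moves.
- close_job(): hands the job in, once; it reports no verdict.
Trained networks look in the newest picture that a camera, given by its name, has taken for a name from the list of things; names that differ only in an ending like _2 or _b are one class to them, and where a whole thing is asked for, a point or a joint stands for the part that bears it (a point fixed in the world has none). Each returns a list of dicts, best first, with "conf" (0 to 1); they miss things now and then, are a little off and sometimes report something else, mostly with a low value. They report only what shows in the picture. A call takes as long as a camera call.
- spot_in(camera, query): "xy" ([column, row] in pixels, amid what is visible of it).
- silhouettes(camera, query): "region" (480x640 bool, what is visible of it) and "xy" ([column, row] in pixels, amid what is visible of it).
Readings, each from a call of its own:
- current_clock(): time.
- current_joint_pos(): joint angles.
- current_qvel(): joint speeds.
- current_joint_torque(): joint torques, N m.
- current_position(): TCP position.
- current_orientation(): TCP orientation.
- current_force(): force on the tool from outside, world axes, zero at the start.
- current_torque(): the same for the moment, N m.
- current_finger_gap(): finger opening in m.
Only numpy, scipy, OpenCV 4.12 (cv2) and the standard library are available. Lean on these libraries where they do the work, as an engineer would, in place of code of your own. Each camera call takes 0.05 s, during which the arm holds its last target.

## Task

Grinding is about to start, so close up the parts chest to keep the grit out. Using only your fingertips, push both red drawers fully home, then push the yellow lid down shut, and then push the black catch on the front deck all the way back so that its tongue covers the lid's edge. Slam nothing, leave the catch back until the lid is shut, open or lift nothing, and leave the socket, the can and the other loose things where they are.

Things in the scene. Friction and masses are not known exactly. Their poses are not given: they have to be found in the camera images.
- chest: blue parts chest fixed to the bench, 190 mm deep (its x), 340 mm wide (its y), 92 mm high without the lid; origin under its centre; its x axis points from the drawer side (facing the robot) to the hinge side, y to the left, z up. The front 40 mm of its top (x from -95 to -55 mm) is a flat fixed deck, at z = 92 mm, that carries the catch in the middle; the lidded tray lies behind it
- drawer_left (a joint): opening of the left (+y) red drawer, m: 0 fully home, 0.09 fully out towards the robot; slides along the chest's x with about 1 N of friction and stays where it is left
- drawer_right (a joint): opening of the right (-y) red drawer, same values and behaviour
- drawer_left_face (a point): centre of the flat front face of the left drawer (162 mm wide, 54 mm high, from z = 4 to 58 mm; the dark strip is only a flush recess); moves with it. With the drawer home it lies at x = -107, y = 83, z = 31 mm in the chest's frame
- drawer_right_face (a point): centre of the flat front face of the right drawer, same sizes; home at x = -107, y = -83, z = 31 mm in the chest's frame
- lid (a joint): opening angle of the yellow lid with a dark grey panel, rad: 0 shut, lying flat; at 1.57 it would stand upright. A stiff hinge: it stays at any angle and takes less than 0.3 N m (about 1 to 3 N near its free edge) to push down, so it must be pushed all the way down
- lid_hinge (a point): middle of the lid's hinge line, along the chest's y, at the far side: x = 95, y = 0, z = 93 mm in the chest's frame. The shut lid reaches 149 mm from it towards the robot, is 338 mm wide and 8 mm thick (its underside is at the hinge's height when shut, its top at z = 101 mm)
- lid_edge (a point): middle of the lid's free edge, on the outer (top when shut) face; moves with the lid
- catch (a joint): travel of the black catch, m: 0 pulled back towards the robot (lid free), 0.024 pushed fully home along the chest's +x, its tongue over the lid's edge; friction about 1.2 N, stays where it is left
- catch_face (a point): centre of the robot-side upright face of the catch's black block (34 mm wide, 12 mm thick along x, from z = 94 to 121 mm); moves with it. At joint value 0 it lies at x = -91, y = 0, z = 107.5 mm in the chest's frame
- socket: small steel wrench socket, a ring 22 mm across and 22 mm high, standing on the right part of the chest's front deck; origin under its centre. Bystander
- spray_can: blue spray can, 54 mm across, 150 mm high, standing on the bench to the left of the chest; origin under its centre. Bystander
- tape_roll: yellow roll of tape lying flat, 100 mm across, 48 mm high, on the bench to the right of the chest; origin under its centre. Bystander
- screw_jar: glass jar with a red lid, 60 mm across, 70 mm high, on the bench to the left; origin under its centre. Bystander
- hammer: hammer lying on the bench at the front right; origin about the middle of its length, on the bench. Bystander
- wrench: wrench lying on the bench at the front left; origin about the middle of its length, on the bench. Bystander
- file: flat file with a wooden handle, 260 mm long, 20 mm high, lying on the bench between the robot and the chest, to the right; origin under it near its middle. Bystander

How it is judged:
On the way, in this order (a step that is already met when the one before it is completed fails the run):
1. both drawers fully home (value of joint each of drawer_left, drawer_right below 0.004 m), for 0.1 s.
2. lid shut, drawers still home (all of step 1 and value of joint lid below 0.04 rad), for 0.1 s.
3. catch pushed home over the shut lid (all of step 2 and value of joint catch above 0.02 m), for 0.1 s.
At the end, for the whole second after the job is handed in: Both drawers within 4 mm of fully home, the lid within 0.04 rad of shut, the catch pushed at least 20 of its 24 mm, and every bystander within 30 mm of where it started (all of step 3 and distance of each of socket, spray_can, tape_roll, screw_jar, hammer, wrench, file from where it was at the start of the episode below 0.03 m); the robot touches nothing.
It fails at once if the catch is pushed while the lid is not shut (value of joint catch above 0.01 m and value of joint lid above 0.08 rad).
It fails at once if a drawer is slammed (over 0.6 m/s) (velocity of joint any of drawer_left, drawer_right below -0.6 m/s).
It fails at once if the lid is slammed (over 5 rad/s) (velocity of joint lid below -5 rad/s).
It fails at once if a drawer is pulled further open (past 75 mm) or the lid lifted (past 1.5 rad) (value of joint any of drawer_left, drawer_right above 0.075 m or value of joint lid above 1.5 rad).
It fails at once if a bystander is lifted, carried or knocked away (over 30 mm) (distance of any of socket, spray_can, tape_roll, screw_jar, hammer, wrench, file from where it was at the start of the episode above 0.03 m).
It also fails if it takes over 56 s, if anything falls off the work surface, if the arm or the gripper's body presses on something with over 40 N, if the wrist force passes 120 N, or if a joint passes its speed limit or range.

## Working session

There is one attempt and no reset: what is moved stays moved. The work goes in short steps, each a Python script; the robot and the scene stay as the last script left them, time stands still between calls to the robot, and variables do not carry over. Pictures are saved under pics/ and viewed, and the job is handed in when it is done.

```bash
ls; mkdir -p pics; python3 - <<'E'
from bench import *
import cv2
for n in ("scene","top"):
    c=capture(n); cv2.imwrite(f"pics/{n}0.png",c["image"])
    print(n,c["intrinsics"],c["R"],c["t"])
print(current_clock(),current_position(),current_orientation())
E
```

```text
pics
scene [[445.15669286   0.         319.71221755]
 [  0.         445.15669286 248.78786893]
 [  0.           0.           1.        ]] [[ 0.71327165  0.70087317  0.00451112]
 [ 0.60848933 -0.61603375 -0.5002431 ]
 [-0.34782797  0.35955419 -0.86587325]] [-0.37652205 -0.2483572   1.25798409]
top [[540.93210606   0.         331.5971331 ]
 [  0.         540.93210606 239.8460035 ]
 [  0.           0.           1.        ]] [[ 0.02639118 -0.99920177 -0.02998896]
 [-0.99696867 -0.02411204 -0.07397347]
 [ 0.07319132  0.0318503  -0.9968092 ]] [0.02682547 0.51530513 1.22821242]
0.1 [ 0.21224851 -0.56056649  0.22192483] [ 8.22788387e-01 -5.68347284e-01 -5.90768273e-04 -5.34299736e-04]
```

View pics/scene0.png

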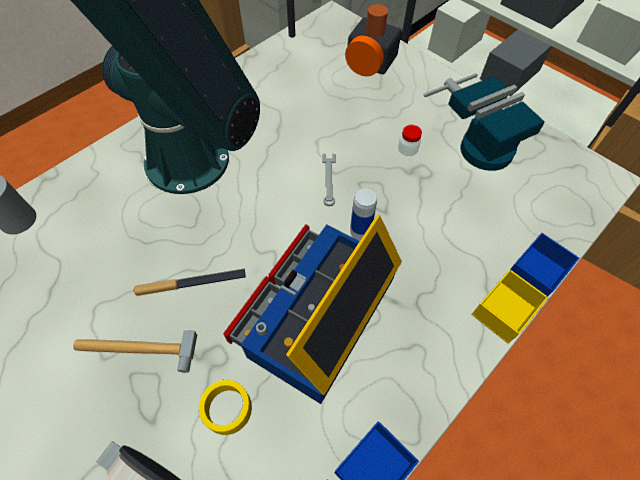

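View pics/top0.png

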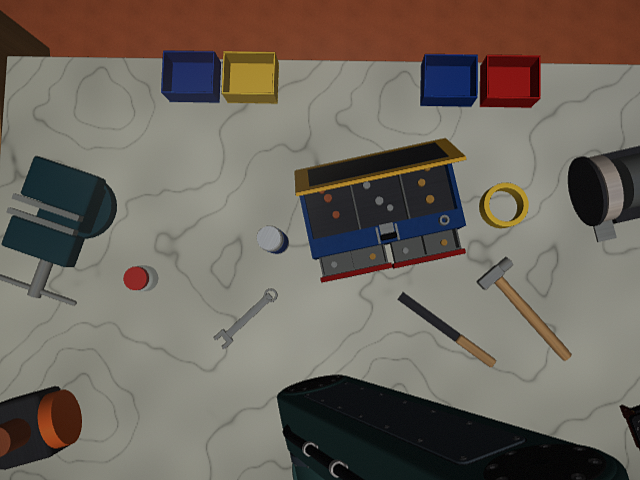

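The chest sits at roughly top-view pixels (300-465, 140-280), yawed slightly. Both drawers are partly out, the lid is steeply open, and the socket is at (445,219). Next I'll measure the chest pose from depth.

```bash
cat > h.py <<'E'
from bench import *
import numpy as np, cv2
def cloud(c):
    d=c["range_z"]; K=c["intrinsics"]; v,u=np.mgrid[:480,:640]
    P=np.stack([(u-K[0,2])/K[0,0]*d,(v-K[1,2])/K[1,1]*d,d],-1)
    return (P-c["t"])@c["R"], d>0
def proj(c,X):
    q=np.atleast_2d(X)@c["R"].T+c["t"]; q=q@c["intrinsics"].T; return q[:,:2]/q[:,2:]
E
python3 - <<'E'
from h import *
for n in ("top","scene"):
    c=capture(n); W,ok=cloud(c); im=c["image"].astype(int)
    b,g,r=im[...,0],im[...,1],im[...,2]
    reg=ok&(W[...,0]>.3)&(W[...,0]<.95)&(W[...,1]>-.35)&(W[...,1]<.2)
    blue=reg&(b>g+35)&(b>r+50)
    deck=blue&(abs(W[...,2]-.092)<.008)
    p=W[deck]; print(n,"deck",len(p),np.median(p[:,2]),p.min(0),p.max(0))
    print(cv2.minAreaRect(p[:,:2].astype(np.float32)), )
    red=reg&(r>g+60)&(r>b+60)&(W[...,2]>.02)&(W[...,2]<.07); p=W[red]; print("red",len(p),p.min(0),p.max(0))
    rt=p[p[:,2]>.052]; print('redtop',cv2.minAreaRect(rt[:,:2].astype(np.float32)))
    for q in ("chest","drawer_left","drawer_right","lid","catch","socket","spray_can","file","tape_roll"):
        s=silhouettes(n,q)
        for o in s[:2]:
            m=o["region"]&ok
            if m.sum(): print(q,round(o["conf"],2),np.round(o["xy"]),m.sum(),np.round(np.median(W[m],0),3),np.round(np.percentile(W[m],[2,98],axis=0),3).tolist())
E
```

```text
top deck 2632 0.09284629275261688 [ 0.47087067 -0.24936881  0.08437727] [0.68111563 0.10920543 0.09959818]
((0.5756908059120178, -0.07038912177085876), (0.13770988583564758, 0.33917492628097534), 13.534950256347656)
red 1004 [ 0.4193218  -0.34991067  0.02040236] [0.94056648 0.05983061 0.06995954]
redtop ((0.6276521682739258, -0.21713048219680786), (0.22134874761104584, 0.6592856049537659), 54.90849304199219)
chest 0.85 [382. 207.] 18027 [ 0.584 -0.071  0.066] [[0.446, -0.236, 0.012], [0.704, 0.096, 0.226]]
drawer_left 0.59 [354. 260.] 1647 [ 0.463 -0.011  0.017] [[0.426, -0.084, 0.01], [0.499, 0.061, 0.062]]
drawer_right 0.8 [428. 249.] 1785 [ 0.501 -0.175  0.018] [[0.462, -0.245, 0.01], [0.539, -0.1, 0.062]]
lid 0.96 [375. 163.] 4235 [ 0.657 -0.05   0.181] [[0.596, -0.208, 0.103], [0.721, 0.106, 0.228]]
catch 0.49 [389. 233.] 225 [ 0.53  -0.08   0.109] [[0.513, -0.095, 0.101], [0.547, -0.066, 0.125]]
socket 0.58 [443. 220.] 87 [ 0.558 -0.2    0.112] [[0.547, -0.209, 0.091], [0.566, -0.19, 0.118]]
socket 0.53 [386. 233.] 201 [ 0.53  -0.079  0.109] [[0.514, -0.095, 0.102], [0.546, -0.
[... 1319 characters left out ...]
7, 0.226]]
lid 0.56 [149. 346.] 1739 [ 0.391 -0.382  0.024] [[0.27, -0.493, 0.011], [0.478, -0.302, 0.028]]
catch 0.76 [294. 283.] 251 [ 0.527 -0.081  0.108] [[0.513, -0.099, 0.103], [0.546, -0.066, 0.123]]
socket 0.65 [263. 332.] 116 [ 0.558 -0.2    0.111] [[0.548, -0.21, 0.091], [0.567, -0.19, 0.116]]
spray_can 0.81 [360. 208.] 979 [0.514 0.151 0.12 ] [[0.486, 0.141, 0.008], [0.533, 0.19, 0.152]]
file 0.68 [188. 282.] 1131 [ 0.311 -0.231  0.013] [[0.246, -0.329, -0.0], [0.389, -0.124, 0.022]]
file 0.36 [344. 306.] 8009 [ 0.663 -0.071  0.173] [[0.602, -0.21, 0.102], [0.723, 0.105, 0.226]]
tape_roll 0.95 [214. 396.] 1340 [ 0.599 -0.35   0.046] [[0.556, -0.394, 0.004], [0.651, -0.302, 0.051]]
```

```bash
cat >> h.py <<'E'
YAW=np.deg2rad(13.53)
EX=np.array([np.cos(YAW),np.sin(YAW),0]);EY=np.array([-np.sin(YAW),np.cos(YAW),0])
RC=np.stack([EX,EY,[0,0,1]],1)
C0=np.r_[np.array([.5757,-.0704])-(.0689-.095)*EX[:2],0]
def w(x,y,z): return C0+RC@np.array([x,y,z])
def loc(P): return (P-C0)@RC
from scipy.spatial.transform import Rotation as Ro
Q=Ro.from_matrix(np.stack([EY,EX,[0,0,-1]],1)).as_quat()   # x jaw=+chest y
Q2=Ro.from_matrix(np.stack([-EY,-EX,[0,0,-1]],1)).as_quat()
E
python3 - <<'E'
from h import *
print("C0",C0)
for n in ("top","scene"):
    c=capture(n); W,ok=cloud(c); L=loc(W); im=c["image"].copy()
    s=silhouettes(n,"lid")[0]["region"]&ok; p=L[s]
    A=np.c_[p[:,0],np.ones(len(p))]; k=np.polyfit(p[:,2]-.093,p[:,0]-.095,1)
    for _ in range(3):
        r=p[:,0]-.095-np.polyval(k,p[:,2]-.093); g=abs(r)<.008; k=np.polyfit(p[g,2]-.093,p[g,0]-.095,1)
    print(n,"lid angle",np.arctan2(1,-k[0]),"off",k[1],"zmax",p[:,2].max(), "y",np.percentile(p[:,1],[1,99]),"xmin",p[:,0].min())
    b=im.astype(int)
    for q in("drawer_left","drawer_right","catch","socket","spray_can","tape_roll"):
        m=silhouettes(n,q)[0]["region"]&ok; p=L[m]
        print(q,np.round(np.percentile(p,[1,50,99],axis=0),4).tolist())
        if "drawer" in q:
            r=m&(b[...,2]>b[...,1]+50)&(L[...,2]>.03); print(" red",r.sum(),np.round(np.percentile(L[r],[5,50,95],axis=0),4).tolist())
    for z in(0,.092):
        pts=proj(c,[w(x,y,z) for x,y in((-.095,-.17),(-.095,.17),(.095,.17),(.095,-.17))]).astype(int)
        cv2.polylines(im,[pts.reshape(-1,1,2)],True,(0,255,0) if z else (255,0,255),1)
    cv2.imwrite(f"pics/{n}1.png",im)
for nm,P in dict(dl=w(-.21,.09,.045),dr=w(-.2,-.09,.045),dl0=w(-.12,.09,.045),hi=w(.1,0,.3),lid=w(.05,0,.2),ls=w(-.02,0,.1),cat=w(-.12,0,.104)).items():
    print(nm,P,inverse_kinematics(P,Q),inverse_kinematics(P,Q2))
E
```

```text
C0 [ 0.60107566 -0.06429379  0.        ]
top lid angle 1.0402974621610614 off 0.011871486689337433 zmax 0.2331178600427617 y [-0.16405889  0.16525102] xmin 0.022146386538861525
drawer_left [[-0.1498, 0.0073, 0.0071], [-0.1222, 0.0824, 0.0171], [-0.0936, 0.1563, 0.0627]]
 red 330 [[-0.1492, 0.0109, 0.0547], [-0.1445, 0.08, 0.0584], [-0.1399, 0.1511, 0.0624]]
drawer_right [[-0.1527, -0.1614, 0.0021], [-0.123, -0.0813, 0.0179], [-0.0932, -0.0064, 0.0728]]
 red 337 [[-0.1521, -0.1545, 0.0545], [-0.1474, -0.0805, 0.0591], [-0.1428, -0.0089, 0.0627]]
catch [[-0.0892, -0.0155, 0.1021], [-0.0735, -0.0, 0.1094], [-0.0557, 0.0161, 0.1253]]
socket [[-0.084, -0.131, 0.0888], [-0.0744, -0.1213, 0.1131], [-0.0648, -0.1119, 0.1184]]
spray_can [[-0.0638, 0.2202, -0.0012], [-0.0412, 0.2423, 0.1488], [0.0051, 0.2936, 0.155]]
tape_roll [[-0.1131, -0.3248, 0.0016], [-0.0648, -0.2773, 0.0466], [-0.0166, -0.2278, 0.054]]
scene lid angle 1.0519933938928707 off 0.009171326890213277 zmax 0.2293705432665552 y [-0.16594779  0.1652294 ] xmin -0.026233340709136306
drawer_left [[-0.1708, 0.0037, -0.0004], [-0.1353, 0.0831, 0.0447], [-0.0893, 0.1646, 0.1192]]
 red 333 [[-0.1487, 0.0056, 0.0502], [-0.1429, 0.074, 0.0575], [-0.1387, 0.1548, 0.0603]]Traceback (most recent call last):
  File "<stdin>", line 12, in <module>
IndexError: list index out of range
```

View pics/top1.png

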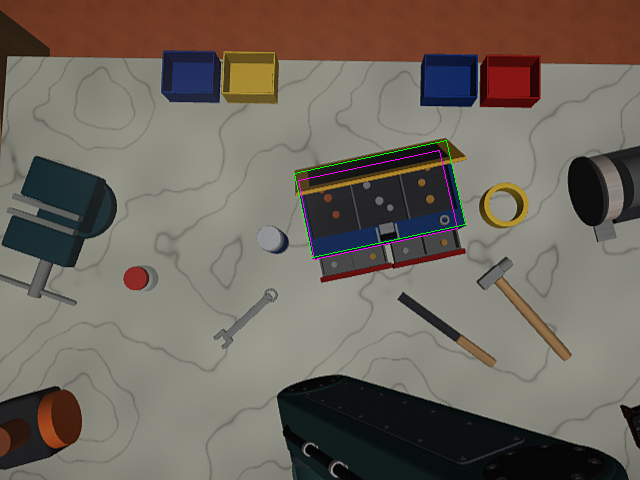

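The projected rim outline lands on the chest in the top picture, and the catch and drawer heights and sizes agree with the given ones. The drawers are about 43 and 45 mm open, and the lid about 1.05 rad. Next come IK checks, then the drawers.

```bash
python3 - <<'E'
from h import *
for nm,P in dict(dl=w(-.195,.09,.045),dr=w(-.195,-.09,.045),dl0=w(-.12,.09,.045),hi=w(.12,0,.3),lid=w(.05,0,.2),ls=w(-.02,0,.1),cat=w(-.12,0,.104)).items():
    for q in(Q,Q2):
        s=inverse_kinematics(P,q); print(nm,np.round(P,3),None if s is None else np.round(s,2))
E
```

```text
dl [ 0.39  -0.022  0.045] [-0.23  0.35  2.14 -0.    0.65 -2.04]
dl [ 0.39  -0.022  0.045] [-0.23  0.35  2.14 -0.    0.65  1.1 ]
dr [ 0.433 -0.197  0.045] [-0.57  0.44  1.96 -0.    0.75 -2.38]
dr [ 0.433 -0.197  0.045] [-0.57  0.44  1.96 -0.    0.75  0.76]
dl0 [ 0.463 -0.005  0.045] [-0.16  0.42  1.98 -0.    0.73 -1.97]
dl0 [ 0.463 -0.005  0.045] [-0.16  0.42  1.98 -0.    0.73  1.17]
hi [ 0.718 -0.036  0.3  ] [-0.15  0.49  1.12 -0.    1.54 -1.95]
hi [ 0.718 -0.036  0.3  ] [-0.15  0.49  1.12 -0.    1.54  1.19]
lid [ 0.65  -0.053  0.2  ] [-0.19  0.45  1.42 -0.    1.27 -1.99]
lid [ 0.65  -0.053  0.2  ] [-0.19  0.45  1.42 -0.    1.27  1.15]
ls [ 0.582 -0.069  0.1  ] [-0.24  0.47  1.67 -0.    1.   -2.04]
ls [ 0.582 -0.069  0.1  ] [-0.24  0.47  1.67 -0.    1.    1.1 ]
cat [ 0.484 -0.092  0.104] [-0.33  0.36  1.87 -0.    0.91 -2.14]
cat [ 0.484 -0.092  0.104] [-0.33  0.36  1.87 -0.    0.91  1.01]
```

```bash
python3 - <<'E'
from h import *
move_gripper(0.0)
print("gap",current_finger_gap())
for y in(-.09,.09):
    move_ptp(w(-.195,y,.14),Q2)
    servo_line(w(-.195,y,.045),rate=.12)
    f0=current_force()
    h=servo_line(w(-.103,y,.045),rate=.06,contact_N=8)
    p=loc(current_position()); print(y,h,p,current_force()-f0,current_clock())
    servo_line(w(-.195,y,.045),rate=.12)
    servo_line(w(-.195,y,.14),rate=.2)
c=capture("top"); W,ok=cloud(c); L=loc(W); b=c["image"].astype(int)
cv2.imwrite("pics/top2.png",c["image"])
for q in("drawer_left","drawer_right"):
    for s in silhouettes("top",q)[:1]:
        r=s["region"]&ok&(b[...,2]>b[...,1]+50)&(L[...,2]>.03); print(q,s["conf"],r.sum(),np.round(np.percentile(L[r],[5,50,95],axis=0),4).tolist())
print(current_clock())
E
```

```text
gap 0.0008141088898807583
-0.09 True [-0.11881236 -0.08961845  0.04460615] [-0.75970983  0.42086465 -0.56572638] 6.7333
0.09 True [-0.11874977  0.09040417  0.04452677] [-0.62068849 -0.08250583 -0.09262362] 10.9917
drawer_left 0.96 367 [[-0.1064, 0.012, 0.0521], [-0.1015, 0.0843, 0.0584], [-0.0963, 0.155, 0.0625]]
drawer_right 0.79 380 [[-0.1066, -0.1529, 0.0512], [-0.1017, -0.081, 0.0587], [-0.0964, -0.0102, 0.0626]]
12.5417
```

View pics/top2.png

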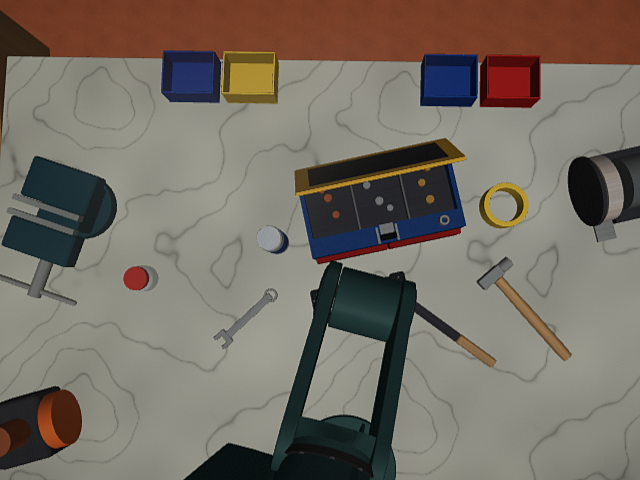

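Both drawers stopped against a hard stop at the same place (face ≈ -107 mm), and in the picture the red fronts are flush with the chest at (318-463, 232-262). Now the lid: fingertips behind and above its outer face, then follow the arc down.

```bash
cat >> h.py <<'E'
def lidp(a,r=.128,t=.0115,over=0.0):
    return w(.095-r*np.cos(a)+(.008-over)*np.sin(a)+t,0,.093+r*np.sin(a)+(.008-over)*np.cos(a))
E
python3 - <<'E'
from h import *
servo_line(w(-.195,.09,.36),rate=.25) if inverse_kinematics(w(-.195,.09,.36),Q2) is not None else print("no")
P=lidp(1.2); hi=P.copy(); hi[2]=.36
move_ptp(hi,Q2); print(loc(current_position()),current_clock())
f0=current_force()
print("down",servo_line(P,rate=.12,contact_N=5), current_force()-f0)
for a in np.linspace(1.1,.1,11):
    servo_line(lidp(a),rate=.1); print(round(a,2),np.round(current_force()-f0,1),np.round(current_joint_pos()[[1,2,4]],2),round(current_clock(),2))
c=capture("top"); cv2.imwrite("pics/top3.png",c["image"])
E
```

```text
[6.65901621e-02 3.58430955e-04 3.59708580e-01] 14.65
down False [-1.41109803  0.49064086 -0.7981191 ]
1.1 [-1.  -0.4 -1.9] [0.45 1.39 1.3 ] 16.28
1.0 [-0.5 -0.2 -1.5] [0.44 1.43 1.28] 16.56
0.9 [-0.5 -0.4 -0.6] [0.43 1.46 1.25] 16.83
0.8 [-0.2  0.9 -0.9] [0.43 1.49 1.23] 17.11
0.7 [-2.1 -0.6 -0.3] [0.42 1.52 1.2 ] 17.38
0.6 [-1.2  0.3 -0.8] [0.42 1.55 1.17] 17.66
0.5 [-1.2 -0.  -0.6] [0.42 1.57 1.15] 17.93
0.4 [-0.8  0.9 -0.6] [0.43 1.6  1.12] 18.21
0.3 [-1.  -0.3  0.4] [0.43 1.62 1.09] 18.48
0.2 [-1.6  0.6 -1.5] [0.44 1.64 1.06] 18.76
0.1 [-1.2  0.5 -0.2] [0.46 1.66 1.03] 19.03
```

View pics/top3.png

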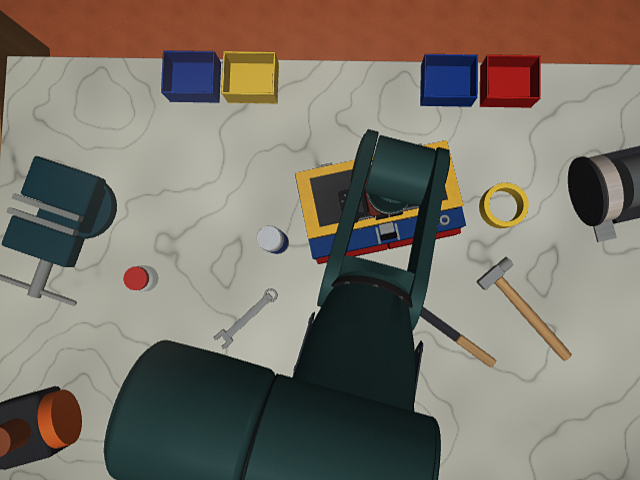

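The lid is following: its yellow frame is nearly flat at (297-465, 140-235). Next I press it to the stop, back off and measure.

```bash
python3 - <<'E'
from h import *
f0=current_force()
P=lidp(0); P[2]=.092
h=servo_line(P,rate=.05,contact_N=12); print(h,loc(current_position()),current_force()-f0)
servo_line(w(-.02,0,.3),rate=.2)
move_ptp(w(-.17,0,.25),Q2)
for n in("top","scene"):
    c=capture(n); W,ok=cloud(c); L=loc(W)
    m=silhouettes(n,"lid")[0]["region"]&ok
    p=L[m]; p=p[(p[:,2]>.08)&(p[:,2]<.16)&(abs(p[:,1])<.16)]
    print(n,len(p),np.polyfit(p[:,0],p[:,2],1),np.percentile(p,[2,50,98],axis=0).round(4).tolist())
    cv2.imwrite(f"pics/{n}4.png",c["image"])
s=silhouettes("scene","catch"); 
for o in s[:1]: print("catch",o["conf"],np.percentile(L[o["region"]&ok],[2,50,98],axis=0).round(4).tolist())
print(current_clock())
E
```

```text
True [-0.020105   -0.0004605   0.10129453] [-2.66123636 -0.3313518   9.85284253]
top 10081 [0.00276675 0.10234514] [[-0.0512, -0.1537, 0.0976], [0.0198, -0.0005, 0.1024], [0.0921, 0.1534, 0.1071]]
scene 10086 [-0.00156667  0.10141832] [[-0.0506, -0.1549, 0.0981], [0.0227, -0.0171, 0.1014], [0.0917, 0.1522, 0.1046]]
catch 0.81 [[-0.0898, -0.015, 0.0968], [-0.0776, -0.0008, 0.1075], [-0.0575, 0.017, 0.1235]]
21.5083
```

View pics/scene4.png

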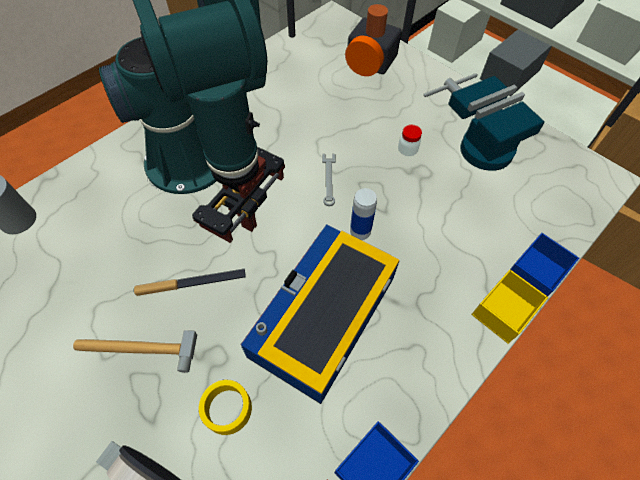

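The lid is flat, with its slope within 0.003 and its top at z≈0.101-0.102. In the picture the socket is at (262,328) and the catch at (293,281), both untouched. Next I push the catch.

```bash
python3 - <<'E'
from h import *
servo_line(w(-.13,0,.14),rate=.2); servo_line(w(-.13,0,.105),rate=.1)
h=servo_line(w(-.072,0,.105),rate=.04,contact_N=8); print(h,loc(current_position()))
servo_line(w(-.13,0,.105),rate=.1)
servo_line(w(-.17,0,.25),rate=.2)
for n in("top","scene"):
    c=capture(n); W,ok=cloud(c); L=loc(W)
    cv2.imwrite(f"pics/{n}5.png",c["image"])
    for q in("catch","lid","socket","spray_can","tape_roll","file"):
        for o in silhouettes(n,q)[:1]: print(n,q,round(o["conf"],2),np.percentile(L[o["region"]&ok],[2,50,98],axis=0).round(4).tolist())
print(current_clock())
cv2.imwrite("pics/crop5.png",cv2.resize(c["image"][200:420,180:420],None,fx=2.4,fy=2.4))
E
```

```text
True [-0.07880615  0.00022951  0.10451584]
top catch 0.55 [[-0.0666, -0.016, 0.1006], [-0.0501, -0.0, 0.1086], [-0.0312, 0.0169, 0.1243]]
top lid 0.77 [[-0.051, -0.162, 0.0971], [0.0207, 0.0008, 0.1024], [0.0925, 0.163, 0.1071]]
top socket 0.57 [[-0.0843, -0.1366, 0.091], [-0.0749, -0.1223, 0.1132], [-0.0653, -0.1122, 0.1188]]
top spray_can 0.8 [[-0.0636, 0.2204, 0.0105], [-0.0416, 0.2414, 0.1491], [-0.014, 0.2694, 0.1544]]
top tape_roll 0.85 [[-0.1119, -0.3228, 0.0046], [-0.0651, -0.2775, 0.0464], [-0.0194, -0.2283, 0.0532]]
top file 0.95 [[-0.407, -0.1756, 0.0075], [-0.2861, -0.0669, 0.0142], [-0.2254, -0.0047, 0.0248]]
scene catch 0.77 [[-0.0668, -0.0152, 0.0995], [-0.0538, 0.0001, 0.1074], [-0.0338, 0.017, 0.1227]]
scene lid 0.59 [[-0.0512, -0.1632, 0.0971], [0.0235, -0.02, 0.1013], [0.0924, 0.1632, 0.1046]]
scene socket 0.72 [[-0.0496, -0.1617, 0.0981], [0.0238, -0.0207, 0.1014], [0.0914, 0.1612, 0.1046]]
scene spray_can 0.63 [[-0.0601, 0.2212, 0.0101], [-0.0315, 0.2303, 0.1125], [-0.011, 0.2658, 0.1523]]
scene tape_roll 0.6 [[-0.1106, -0.3229, 0.0014], [-0.0662, -0.2788, 0.0462], [-0.0168, -0.2299, 0.0508]]
scene file 0.92 [[-0.4045, -0.176, 0.0059], [-0.3212, -0.0973, 0.0137], [-0.2197, -0.006, 0.0224]]
26.1833
```

View pics/crop5.png

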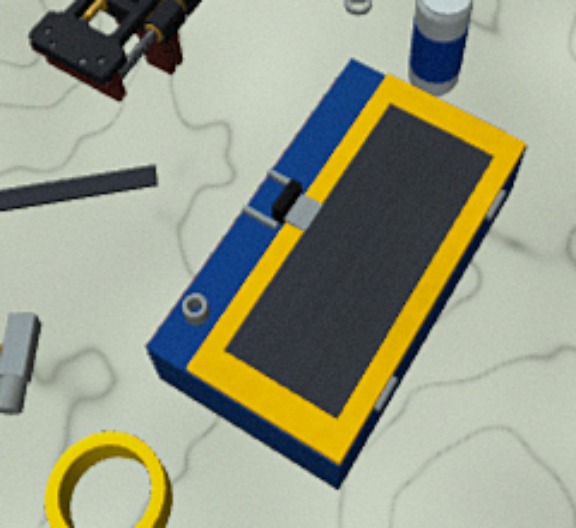

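View pics/top5.png

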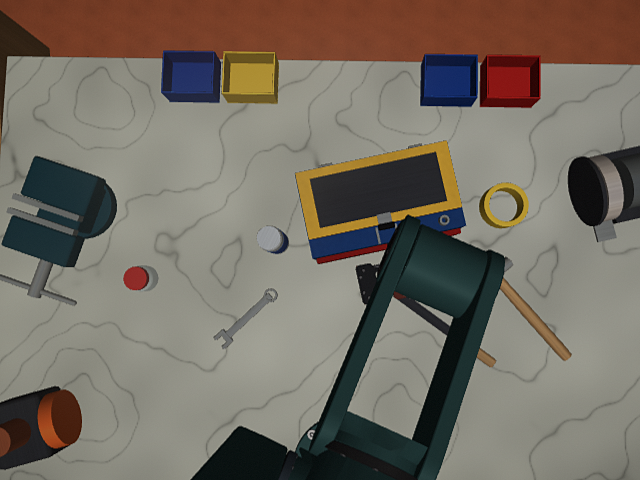

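In the pictures the tongue lies over the lid edge (crop (303,212)), the catch face is at -67 mm (24 mm of travel), and the drawers are still flush. The bystanders haven't moved and the arm is clear, so I'm handing the job in.

```bash
python3 -c "
from bench import *
close_job()"
```

```text
the job is handed in; nothing more can be done
```

The chest is closed up and the job is handed in. The last check was at about 26 s of the 56 s allowed; the hand-in itself reports no verdict.

I pushed each drawer home with shut fingertips, right then left. I then followed the lid down its arc, pressed it to its stop, and pushed the catch back last.

| Part | Last check |
|---|---|
| Drawers | Both stopped against a hard stop with their faces at about x = -107 mm, which is fully home. They still looked flush at the end. |
| Lid | Flat, with a fitted slope under 0.003 rad and its top at about z = 101–102 mm. |
| Catch | Face at about x = -67 mm, so about the full 24 mm of travel. Its tongue is over the lid's edge. |
| Loose things | Socket, can and tape measured within about 2 mm of their start positions. The file, jar, wrench and hammer looked unmoved in the pictures. |
| Arm | Clear of everything at hand-in. |

Two detections were wrong:
- **Socket:** the network's last report from the scene camera landed on the lid. The top view and the picture both show the socket in place.
- **Right drawer:** the scene camera missed it at the start, so I measured that drawer from the top view.

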